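# Hang the pulley block on the free hook of the parts carousel

### The job

Turn the hook carousel until its one empty hook stands over the pointer on its foot. Then take the loose pulley block out of its wooden cradle and hang it by its slot on that hook, pushed fully home against the collar, let down gently until the hook carries it and not dropped; leave the hook over the pointer, let go, and do not use force on the rack or disturb the other things on the bench.

Things in the scene. Friction and masses are not known exactly. Their poses are not given: they have to be found in the camera images.
- block: The loose pulley block, grey and plain steel, 0.3 to 0.6 kg, standing upright in the cradle. Origin: centre of its flat underside; z up along its strap; the same after half a turn about z. Lower part (z 0 to 60 mm): cheek plates round a sheave, 56 mm wide in y, 22 thick in x. Above it, to z = 160 mm, a slotted flat strap.
- block_eye (a point): Middle of the upper end of the strap's slot, 136 mm above the block's underside; here the block bears on a hook. Axes as the block's. The slot goes right through along x: 14 mm wide (y), from 60 mm below this point up to it; above is a solid bridge 24 mm high.
- block_grip (a point): Point on the strap to take it by from above, 142 mm above the underside, 18 mm below the strap's top. The strap is 26 mm wide in y (grasp across this) and 8 mm thick in x.
- cradle: Low wooden cradle, fixed, 100 x 110 mm, 30 mm high. Origin: centre of its underside. The block stands in its pocket, 22 mm deep, on an 8 mm thick floor, with about 2 mm of play; axes as the block's at the start.
- stand: The carousel rack: round steel foot, 85 mm radius, 14 mm high, fixed to the bench; a post on it bears a turning head with three hooks 120 degrees apart. Origin: on the turning axis at bench level. The head's height on the post differs each time and is NOT measured: the centre line of the hook bars lies anywhere from 169 to 201 mm above the bench. Hub: 30 mm radius, top 16 mm above that line.
- pointer (a point): Outer end of the pointer, a 12 mm wide dark bar on the bench at the rim of the foot, 125 mm from the turning axis in the -x direction of the stand, 12 mm high. Lined up: empty hook right above it, within a few degrees.
- foot_centre (a point): Turning axis at bench level. About the hooks: each is a level round bar, 8 mm diameter, straight out from the axis. It leaves a 20 mm diameter collar whose end face is 45 mm from the axis, runs level to 112 mm, then turns up to a tip 123 mm from the axis, its top 14 mm above the bar's centre line. Two carry clipped-on parts (within 75 mm of the axis, up to 30 mm above the bar); one is empty.
- carousel (a joint): Turn of the head, rad, counter-clockwise positive from above. At 0, and again at 6.283, the empty hook points along the stand's -x, over the pointer; at angle a it points to that direction turned counter-clockwise by a. Stops at -0.6 and 6.9; starts between 1.0 and 5.28. Stiff friction of 0.35 N m (4 N sideways on a hook 90 mm out); stays where it is left.
- jar: Bystander: closed glass jar, 72 mm diameter, 110 mm high. Origin: centre of underside.
- lamp: Bystander: brass lamp body, 80 mm diameter, 140 mm high. Origin: centre of underside.
- bearing: Bystander: steel bearing ring lying flat, 72 mm diameter, 18 mm high. Origin: centre of underside.
- can: Bystander: white tin, 66 mm diameter, 100 mm high. Origin: centre of underside.
- spanner: Bystander: spanner lying flat, 180 mm long. Origin: near its middle.
- gear: Bystander: rusty gear lying flat, 96 mm diameter, 30 mm high. Origin: centre of underside.

How it is judged:
On the way, in this order (a step that is already met when the one before it is completed fails the run):
1. the empty hook stands over the pointer, at rest, with the block still in its cradle ((value of joint carousel between -0.14 and 0.14 rad or value of joint carousel between 6.143 and 6.423 rad) and velocity of joint carousel between -0.05 and 0.05 rad/s and distance of block from where it was at the start of the episode below 0.02 m), for 0.3 s.
2. the slot is over the hook, the hook still over the pointer, and the rack takes the block's weight ((value of joint carousel between -0.14 and 0.14 rad or value of joint carousel between 6.143 and 6.423 rad) and horizontal distance between block_eye and stand below 0.075 m and z of block_eye in the frame of stand above 0.16 m and contact force between block and stand above 1.5 N), for 0.2 s.
At the end, for the whole second after the job is handed in: The empty hook stands over the pointer within 8 degrees; the block hangs on it by its slot, upright within 8 degrees, its strap home against the collar (gap at most 9 mm, so the slot's middle is within 58 mm of the turning axis), its weight carried by the rack, at rest and released ((value of joint carousel between -0.14 and 0.14 rad or value of joint carousel between 6.143 and 6.423 rad) and horizontal distance between block_eye and stand below 0.058 m and x of block_eye in the frame of stand below -0.035 m and z of block_eye in the frame of stand between 0.16 and 0.212 m and angle between block's own z axis and vertical below 0.15 rad and contact force between block and stand above 1.5 N and linear speed of block below 0.04 m/s); the robot touches nothing.
It fails at once if the block is pressed or knocked on the rack with more than 25 N (contact force between block and stand above 25 N).
It fails at once if the robot pushes the rack with more than 30 N (contact force between the arm and stand above 30 N).
It fails at once if the block is dropped (falls faster than 0.25 m/s out of the hand, a fall of about 3 mm) (linear speed of block above 0.25 m/s and contact force between block and the arm below 0.1 N and contact force between block and the fingers below 0.1 N).
It fails at once if a bystander is shoved by more than 30 mm (distance of any of jar, lamp, bearing, can, spanner, gear from where it was at the start of the episode above 0.03 m).
It also fails if it takes over 72 s, if anything falls off the work surface, if the arm or the gripper's body presses on something with over 40 N, if the wrist force passes 120 N, or if a joint passes its speed limit or range.

### The arm

A 6-joint arm with a two-finger parallel gripper is mounted at the origin on the work surface. World frame = base frame: x ahead of the robot, y to its left, z up, the work surface at z = 0. Lengths are in m, angles in rad, forces in N, time in s.
With the tool pointing down it reaches from about 0.275 to 0.75 m from the base axis. Payload 10.2 kg.
Tool frame: the origin (TCP) lies at the very end of the fingers, on their centre line; the grasp point (between the pads) lies hold_point_z behind it (hold_point_z is the distance from the TCP to the grasp point, in m); z points along the fingers, y is the line along which they close (so a half turn about z gives the same grasp; the last joint's range is limited). The gripper opens to 88 mm and grips with 3 to 60 N. Pads are 18 mm wide; open, the fingers measure 123 mm over their backs; the gripper's body (75 mm by 187 mm) begins 45 mm behind the grasp point.
Start: joints at [1.126, 0.313, 1.498, -0, 1.331, -0.223], TCP at [0.116, 0.512, 0.21] pointing down, gripper open.
Joint ranges: [-2.94, 2.94], [-0.97, 2.17], [0.19, 2.56], [-1.23, 4.37], [0.02, 3.11], [-2.88, 2.88]. Speed limits (rad/s): [2.39, 2.39, 3.01, 3.14, 3.14, 3.14].

### API

Orientations are given as [roll, pitch, yaw] about the fixed x, y, z axes, in that order (R = Rz(yaw) Ry(pitch) Rx(roll)).
In Python, from rig import sense, grab_frame, camera_info, job_done, hold_point_z gives the robot as it stands.
- The arm moves only by the tool carry_out, never from a script. Its argument "plan" is a list of rows, each an object with "travel": the shift along the tool's x, y, z in m, a list of three; "turn": the turn about the tool's z in degrees. In form: [{"travel": [x, y, z], "turn": turn}, ...]. A call has exactly 10 rows; each row shifts and turns the commanded pose from where the row before left it, along the tool's axes as they then stand; what a row does not reach is not made up. A row lasts 1/8 s, in which the tool goes at most 62.5 mm and 10.7 degrees, less where a joint would pass 70% of its speed; a pose out of reach is approached as far as the arm can. A call with a gripper value outside its range is refused whole. "hand" is the opening in per cent of the stroke, from 0 (shut) to 100 (fully open), set as the call begins (left out, the last holds). The fingers move at their own pace and stop on an object; the grip force is fixed at half the most. Time passes only in rows, so rows that do not move let the fingers close, or fill a call up. It gives the time, the measured TCP pose, the force, the opening and the grip force at its end, in the units of the state.
- sense(): the state, without advancing time (a new reading comes with each control period).
- grab_frame(name): name is "scene" or "top" or "wrist"; returns the picture (480x640x3 uint8, red, green, blue); there is no depth.
- camera_info(name): a dict with "fovy" (degrees; the focal length in pixels is half the picture's height over the tangent of half this angle, whatever the lens; pixels are square), "cx", "cy" (the principal point, pixels), "D" ([k1, k2, p1, p2, k3] as OpenCV has them; the pictures are not rectified), "T" (4x4, takes a point from camera to world coordinates); the wrist camera has in their place "tool_from_camera" (4x4, takes a point from camera to tool coordinates, whose origin is the TCP and whose axes are the flange's). Camera axes: x right, y down, z forward; pixel columns grow to the right and rows downward; lengths in m; the calibration is good to about 2 mm. A picture is of the moment at which its call begins: read the wrist's pose just before it. camera_info takes no time and is no camera call.
- job_done(): hands the job in; it is judged then, once.
The state is a dict: "clock": time; "joints": joint angles; "qvel": joint speeds; "tau": joint torques, N m; "tool_pos": TCP position; "tcp_rot": TCP orientation; "force": force on the tool from outside, world axes, zero at the start; "torque": the same for the moment, N m; "finger_gap": finger opening in m; "grasp_force": force on a finger pad.
Only numpy, scipy, OpenCV 4.12 (cv2) and the standard library are available. Lean on these libraries where they do the work, as an engineer would, in place of code of your own. Each camera call takes 0.05 s, during which the arm holds its last target. There are 200 camera calls.

## Working session

There is one attempt and no reset: what is moved stays moved. The work goes in short steps, Python scripts to look and compute and a tool call to move; the robot and the scene stay as the last step left them, time stands still between calls to the robot, and variables do not carry over. Pictures are saved under pics/ and viewed, at most 10 in all, crops included, and the job is handed in when it is done.

Besides the shell and the picture viewer there is one more tool, called after ">>>" as name(argument=value, ...), one argument or row to a line, values as JSON. carry_out: Moves the arm, as the interface text tells. Its arguments: {"type":"object","properties":{"plan":{"type":"array","items":{"type":"object","properties":{"travel":{"type":"array","items":{"type":"number"}},"turn":{"type":"number"}}}},"hand":{"type":"number"}},"required":["plan"]}

```bash
ls; mkdir -p pics
python3 - <<'E'
from rig import *
import cv2,numpy as np
print(hold_point_z if not callable(hold_point_z) else hold_point_z())
s=sense();print({k:np.round(v,3).tolist() for k,v in s.items()})
for n in("scene","top"):
    f=grab_frame(n);cv2.imwrite(f"pics/{n}0.png",f[:,:,::-1])
    c=camera_info(n);print(n,{k:np.round(v,4).tolist() for k,v in c.items()})
c=camera_info("wrist");print({k:np.round(v,4).tolist() for k,v in c.items()})
E
```

```text
pics
0.0187
{'clock': 0.0, 'joints': [1.126, 0.313, 1.498, -0.0, 1.331, -0.223], 'qvel': [-0.0, -0.0, -0.0, 0.001, 0.002, -0.0], 'tau': [0.001, -40.221, -25.227, 0.07, 0.035, -0.0], 'tool_pos': [0.115, 0.512, 0.21], 'tcp_rot': [-3.14, -0.0, 2.92], 'force': [-0.449, -0.054, -0.231], 'torque': [-0.01, -0.004, 0.011], 'grasp_force': 0.0, 'finger_gap': 0.088}
scene {'fovy': 46.6543, 'cx': 313.2579, 'cy': 247.9503, 'D': [-0.1151, 0.0, 0.0, 0.0, 0.0], 'T': [[-0.305, 0.7259, -0.6165, 1.2519], [0.9522, 0.2205, -0.2114, 0.2333], [-0.0175, -0.6515, -0.7584, 1.0221], [0.0, 0.0, 0.0, 1.0]]}
top {'fovy': 53.27, 'cx': 317.6557, 'cy': 232.7277, 'D': [-0.0048, 0.0, 0.0, 0.0, 0.0], 'T': [[-0.0036, -0.9985, 0.0553, 0.4849], [-0.9998, 0.0048, 0.0216, -0.013], [-0.0219, -0.0552, -0.9982, 1.2803], [0.0, 0.0, 0.0, 1.0]]}
{'fovy': 68.2198, 'cx': 315.5562, 'cy': 237.4855, 'D': [-0.0468, 0.0, 0.0, 0.0, 0.0], 'tool_from_camera': [[0.0012, -0.9625, -0.2713, 0.0687], [1.0, 0.0011, 0.0006, -0.0005], [-0.0003, -0.2713, 0.9625, -0.1737], [0.0, 0.0, 0.0, 1.0]]}
```

View pics/scene0.png

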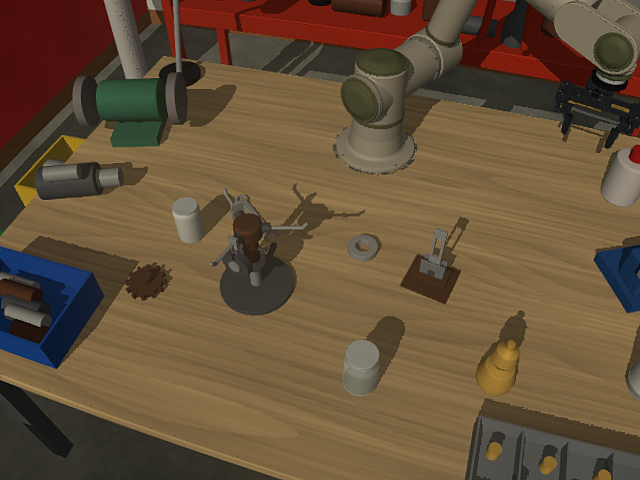

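View pics/top0.png

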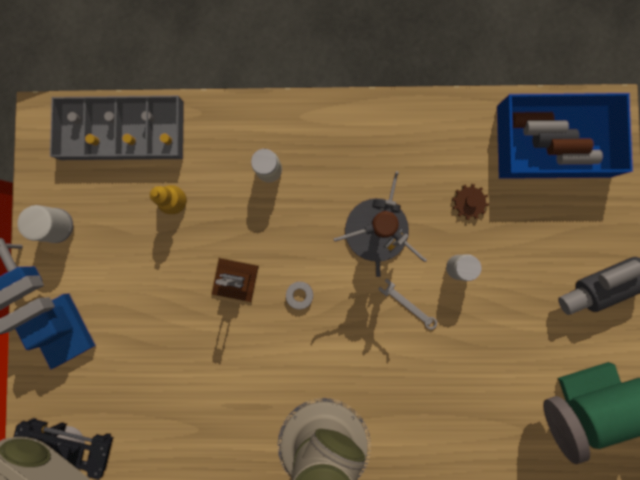

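The scene view shows the rack at about (257,270) and the block in its cradle at (435,270). In the top view the rack foot is at (377,230), with the dark pointer at (378,268) and the cradle at (235,281). The left hook at (335,239) looks empty, so I'll zoom in.

```bash
cat > h.py <<'E'
from rig import *
import cv2,numpy as np
from scipy.spatial.transform import Rotation as R
def cam(n,s=None):
    c=camera_info(n);f=240/np.tan(np.radians(c["fovy"]/2))
    K=np.array([[f,0,c["cx"]],[0,f,c["cy"]],[0,0,1]])
    if n=="wrist":
        s=s or sense();M=np.eye(4);M[:3,:3]=R.from_euler("xyz",s["tcp_rot"]).as_matrix();M[:3,3]=s["tool_pos"]
        T=M@np.array(c["tool_from_camera"])
    else:T=np.array(c["T"])
    return K,np.array(c["D"],float),T
def ray(C,uv):
    K,D,T=C;p=cv2.undistortPoints(np.array([[uv]],float),K,D)[0,0]
    return T[:3,3],T[:3,:3]@np.array([p[0],p[1],1])
def plane(C,uv,z):
    o,d=ray(C,uv);return o+d*(z-o[2])/d[2]
def tri(C1,u1,C2,u2):
    o1,d1=ray(C1,u1);o2,d2=ray(C2,u2)
    t=np.linalg.lstsq(np.c_[d1,-d2],o2-o1,rcond=None)[0]
    a,b=o1+d1*t[0],o2+d2*t[1];return (a+b)/2,np.linalg.norm(a-b)
def proj(C,P):
    K,D,T=C;Ti=np.linalg.inv(T)
    return cv2.projectPoints(np.array(P,float).reshape(-1,1,3),cv2.Rodrigues(Ti[:3,:3])[0],Ti[:3,3],K,D)[0].reshape(-1,2)
E
python3 - <<'E'
from h import *
a=cv2.imread("pics/scene0.png");b=cv2.imread("pics/top0.png")
g=lambda i,x,y,w,h,k:cv2.resize(i[y:y+h,x:x+w],None,fx=k,fy=k,interpolation=cv2.INTER_CUBIC)
m=np.zeros((600,800,3),np.uint8)
m[:390,:390]=g(a,195,180,130,130,3);m[:375,400:775]=g(b,325,160,125,125,3)
m[400:600,0:200]=g(a,395,220,67,67,3)[:200,:200];m[400:580,400:600]=g(b,205,250,67,60,3)[:,:200]
cv2.imwrite("pics/crop0.png",m)
C=cam("top");
hsv=cv2.cvtColor(b,cv2.COLOR_BGR2HSV)
# cradle: dark reddish brown
for nm,box in(("cradle",(200,245,275,320)),):
    x0,y0,x1,y1=box;r=hsv[y0:y1,x0:x1].astype(int)
    mk=((r[...,2]<105)&(r[...,1]>120)).astype(np.uint8)
    cs=max(cv2.findContours(mk,0,2)[0],key=cv2.contourArea);(cx,cy),wh,an=cv2.minAreaRect(cs)
    bp=cv2.boxPoints(((cx,cy),wh,an))+[x0,y0];P=np.array([plane(C,q,0.03) for q in bp])
    print(nm,bp.round(1).tolist(),P.round(4).tolist(),P.mean(0),np.linalg.norm(np.diff(P,axis=0),axis=1))
# foot: grey low saturation dark
r=hsv[190:270,335:420].astype(int);mk=((r[...,1]<70)&(r[...,2]<110)).astype(np.uint8)
mk=cv2.morphologyEx(mk,cv2.MORPH_OPEN,np.ones((9,9)))
cs=max(cv2.findContours(mk,0,2)[0],key=cv2.contourArea)
(cx,cy),rad=cv2.minEnclosingCircle(cs);print("foot",cx+335,cy+190,rad,plane(C,(cx+335,cy+190),.014))
for n,uv,z in(("ptr",(378,276),.012),("can",(467,267),.1),("bearing",(299,296),.018),("jar",(265,163),.11),("gear",(470,202),.03),("spanA",(385,284),.01),("spanB",(433,325),.01)):
    print(n,plane(C,uv,z).round(3))
E
```

```text
cradle [[206.6, 315.9], [218.3, 257.3], [258.3, 265.3], [246.6, 323.9]] [[0.3384, 0.3044, 0.03], [0.491, 0.2748, 0.03], [0.4697, 0.1695, 0.03], [0.3177, 0.1996, 0.03]] [0.40420677 0.23708245 0.03      ] [0.15542275 0.1074166  0.15497474]
foot 376.12842559814453 229.8133544921875 31.19617462158203 [ 0.56204667 -0.14027214  0.014     ]
ptr [ 0.44  -0.144  0.012]
can [ 0.465 -0.352  0.1  ]
bearing [0.389 0.064 0.018]
jar [0.723 0.142 0.11 ]
gear [ 0.633 -0.384  0.03 ]
spanA [ 0.419 -0.163  0.01 ]
spanB [ 0.312 -0.287  0.01 ]
```

View pics/crop0.png

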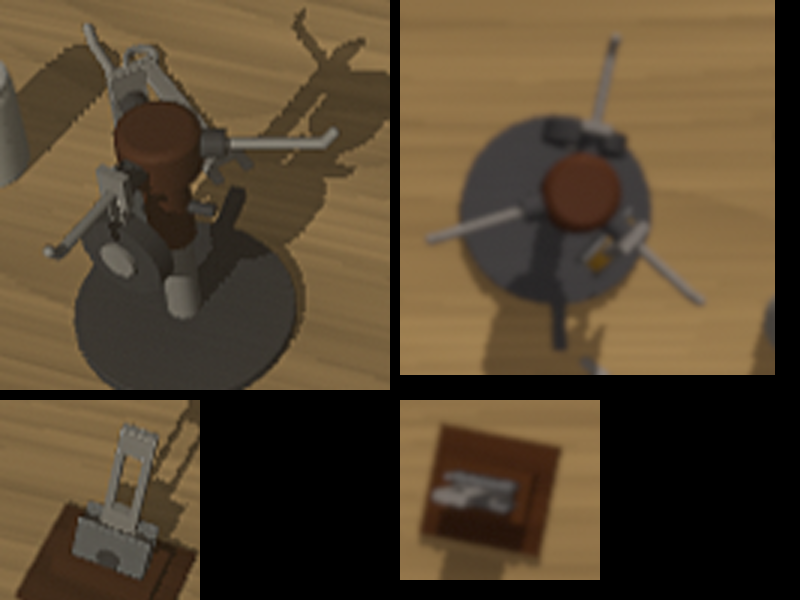

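The left panels (scene view) show the empty hook pointing right, with its tip near scene pixel (306,225). The right panels (top view) show the same tip at about (335,240), and the pointer runs down to (378,276). The other two hooks carry parts. The cradle's top corners in the top view are about (219,258), (259,265), (252,302) and (212,296).

Run:
```python
from h import *
S,T=cam("scene"),cam("top")
tip,e=tri(S,(305.5,225),T,(335.2,239.5));print("tip",tip,e)
ax=plane(T,(376.3,229.8),.014);print("axis",ax,"r",np.hypot(*(tip-ax)[:2]))
c,e=tri(S,(269.5,228),T,(367,230.3));print("collar",c,e,np.hypot(*(c-ax)[:2]))
p=plane(T,(378,276),.012);d=np.arctan2(*(p-ax)[1::-1]);h=np.arctan2(*(tip-ax)[1::-1]);print("ptr dir",np.degrees(d),"hook",np.degrees(h),np.hypot(*(p-ax)[:2]))
print("hub@.2",plane(T,(385.7,223.3),.2))
P=np.array([plane(T,q,.03) for q in((219.3,258),(258.7,265.3),(252,302.3),(211.7,296))]);print(P.mean(0),np.linalg.norm(np.diff(P,axis=0),axis=1))
y=P[0]-P[1]+P[3]-P[2];print("block y dir",np.degrees(np.arctan2(y[1],y[0])))
# strap top in the two views
t,e=tri(S,(441,231),T,(229,282));print("strap top?",t,e)
```

```text
tip [ 0.52937042 -0.02941833  0.19948342] 0.0005375403929095575
axis [ 0.56207981 -0.14072524  0.014     ] r 0.11601350180091671
collar [ 0.55012154 -0.10123584  0.18960343] 0.0013086139568186863 0.0412603052851686
ptr dir -178.39670508452022 hook 106.37630487148579 0.12189828613251961
hub@.2 [ 0.56533813 -0.14328189  0.2       ]
[0.43056742 0.22953578 0.03      ] [0.10549391 0.09763705 0.10695735]
block y dir 80.26042248134691
strap top? [0.4305558  0.22765748 0.15876735] 0.016134231448365132
```

>>> carry_out(
  plan=[
    {"travel": [-0.037,-0.0205,-0.009],"turn": 0},
    {"travel": [-0.037,-0.0205,-0.009],"turn": 0},
    {"travel": [-0.037,-0.0205,-0.009],"turn": 0},
    {"travel": [-0.037,-0.0205,-0.009],"turn": 0},
    {"travel": [-0.037,-0.0205,-0.009],"turn": 0},
    {"travel": [-0.037,-0.0205,-0.009],"turn": 0},
    {"travel": [-0.037,-0.0205,-0.009],"turn": 0},
    {"travel": [-0.037,-0.0205,-0.009],"turn": 0},
    {"travel": [-0.037,-0.0205,-0.009],"turn": 0},
    {"travel": [-0.037,-0.0205,-0.009],"turn": 0},
  ],
)

```text
clock: 1.35
tool_pos: [0.4321, 0.2297, 0.3004]
tcp_rot: [-3.141, -0.001, 2.92]
force: [-0.5, 0.9, 1.2]
finger_gap: 0.0883
grasp_force: 0.0
```

Run:
```python
from h import *
import json
s=sense();cv2.imwrite("pics/wblock.png",grab_frame("wrist")[:,:,::-1]);json.dump({k:np.array(s[k]).tolist() for k in("tool_pos","tcp_rot")},open("wblock.json","w"))
```

>>> carry_out(
  plan=[
    {"travel": [-0.0275,-0.0422,0],"turn": 0},
    {"travel": [-0.0275,-0.0422,0],"turn": 0},
    {"travel": [-0.0275,-0.0422,0],"turn": 0},
    {"travel": [-0.0275,-0.0422,0],"turn": 0},
    {"travel": [-0.0275,-0.0422,0],"turn": 0},
    {"travel": [-0.0275,-0.0422,0],"turn": 0},
    {"travel": [0,0,0],"turn": 10},
    {"travel": [0,0,0],"turn": 10},
    {"travel": [0,0,0],"turn": 10},
    {"travel": [0,0,0],"turn": 10},
  ],
)

```text
clock: 2.65
tool_pos: [0.5365, -0.0523, 0.2999]
tcp_rot: [-3.141, -0.001, 2.216]
force: [0.3, -0.5, 0.5]
finger_gap: 0.0885
grasp_force: 0.0
```

>>> carry_out(
  hand=45,
  plan=[
    {"travel": [0,0,0],"turn": 10},
    {"travel": [0,0,0],"turn": 10.6},
    {"travel": [0,0,0],"turn": 0},
    {"travel": [0,0,0],"turn": 0},
    {"travel": [0,0,0],"turn": 0},
    {"travel": [0,0,0],"turn": 0},
    {"travel": [0,0,0],"turn": 0},
    {"travel": [0,0,0],"turn": 0},
    {"travel": [0,0,0],"turn": 0},
    {"travel": [0,0,0],"turn": 0},
  ],
)

```text
clock: 3.9
tool_pos: [0.5366, -0.0526, 0.3003]
tcp_rot: [-3.142, 0.0, 1.862]
force: [-0.7, -0.2, 0.6]
finger_gap: 0.0398
grasp_force: 0.0
```

Run:
```python
from h import *
s=sense();f=grab_frame("wrist")[:,:,::-1];cv2.imwrite("pics/whook.png",f)
b=cv2.imread("pics/wblock.png");g=lambda i:cv2.resize(i,(400,300),interpolation=cv2.INTER_AREA)
cv2.imwrite("pics/w2.png",np.vstack([f[:,:],])if 0 else np.hstack([g(b),g(f)]));print(s["tool_pos"],s["tcp_rot"])
C=cam("wrist",s);print(proj(C,[[.563,-.141,.203],[.537,-.053,.187],[.5285,-.0275,.2]]))
```

```text
[ 0.53661148 -0.05255522  0.30031741] [-3.14157965e+00  3.42956319e-05  1.86216680e+00]
[[314.4549234  332.04815007]
 [314.99135107 224.1368373 ]
 [313.95051698 194.44938005]]
```

View pics/w2.png

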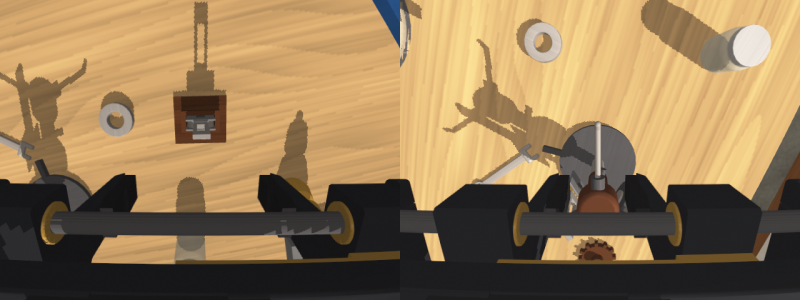

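The left panel (block seen from above) shows the strap and cheeks near (200,122). The right panel shows the empty hook's tip at full-resolution pixel (317,197) and its collar near (320,304). These are within 3 px of prediction, so I'll lower the fingers over the bar.

>>> carry_out(
  plan=[
    {"travel": [0,0,0.02],"turn": 0},
    {"travel": [0,0,0.02],"turn": 0},
    {"travel": [0,0,0.02],"turn": 0},
    {"travel": [0,0,0.02],"turn": 0},
    {"travel": [0,0,0.01],"turn": 0},
    {"travel": [0,0,0.01],"turn": 0},
    {"travel": [0,0,0.01],"turn": 0},
    {"travel": [0,0,0.01],"turn": 0},
    {"travel": [0,0,0.004],"turn": 0},
    {"travel": [0,0,0],"turn": 0},
  ],
)

```text
clock: 5.2
tool_pos: [0.5366, -0.0525, 0.1762]
tcp_rot: [-3.141, -0.0, 1.862]
force: [0.2, -1.1, 0.2]
finger_gap: 0.0396
grasp_force: 0.0
```

Run:
```python
from h import *
import json
C=cam("wrist",None)
M=np.eye(4);M[:3,:3]=R.from_euler("xyz",[-3.14158,0,1.86217]).as_matrix();M[:3,3]=[.53661,-.05256,.30032]
C=cam("wrist",{"tcp_rot":[-3.14158,0,1.86217],"tool_pos":[.53661,-.05256,.30032]})
f=cv2.imread("pics/whook.png");hsv=cv2.cvtColor(f,cv2.COLOR_BGR2HSV).astype(int)
print("ptr rough",plane(C,(229,235),.012))
g=cv2.resize(f[190:310,200:420],None,fx=3.4,fy=3.4,interpolation=cv2.INTER_CUBIC)
s=json.load(open("wblock.json"));b=cv2.imread("pics/wblock.png")[140:240,250:390]
g2=cv2.resize(b,None,fx=1.85,fy=1.85,interpolation=cv2.INTER_CUBIC)
m=np.zeros((600,748,3),np.uint8);m[:408,:748]=g;m[410:595,:259]=g2;cv2.imwrite("pics/c2.png",m)
```

```text
ptr rough [ 0.44169626 -0.1415343   0.012     ]
```

View pics/c2.png

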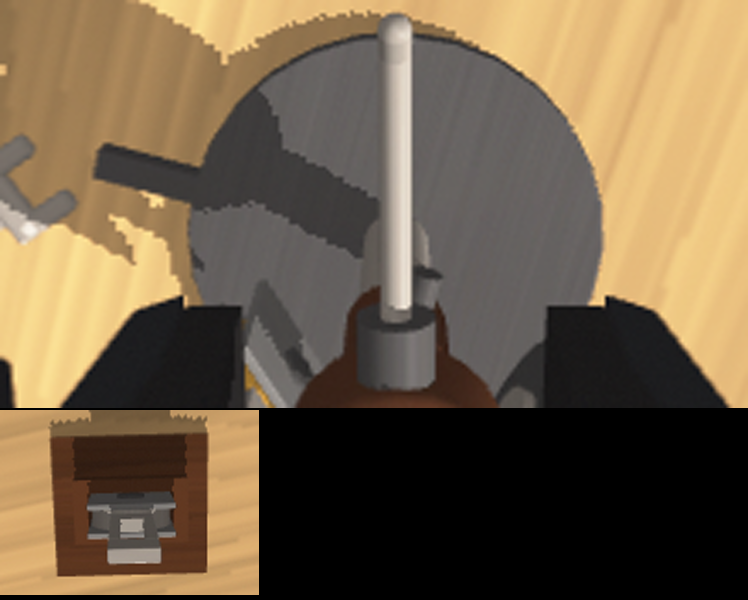

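The fingers now straddle the hook. In the crop, the pointer end is at (101,160), the bar runs straight up from (397,308) to (397,20), and the foot rim is clear. Below it, the strap top shows as a white bar centred at (134,556).

Run:
```python
from h import *
import json
from scipy.optimize import least_squares
C=cam("wrist",{"tcp_rot":[-3.14158,0,1.86217],"tool_pos":[.53661,-.05256,.30032]})
q=lambda x,y:(200+x/3.4,190+y/3.4)
rim=np.array([plane(C,q(*p),.014)[:2] for p in((189,215),(603,222),(330,44),(470,44),(225,125),(565,125),(400,35))])
r=least_squares(lambda c:np.hypot(*(rim-c).T)-.085,[.56,-.14]);ax=r.x;print("axis",ax,r.fun.round(4))
pe=plane(C,q(101,160),.012)[:2];pi=plane(C,q(200,186),.012)[:2]
A=lambda v:np.degrees(np.arctan2(v[1],v[0]))%360
print("ptr",pe,A(pe-ax),A(pe-pi),np.hypot(*(pe-ax)))
t=plane(C,q(397,15),.2)[:2];c=plane(C,q(397,310),.191)[:2];print("tip",t,c,A(t-ax),A(t-c),np.hypot(*(t-ax)),np.hypot(*(c-ax)))
s=json.load(open("wblock.json"));B=cam("wrist",s)
k=lambda x,y:(250+x/1.85,140+(y-410)/1.85)
e=np.array([plane(B,k(*p),.168) for p in((107,556),(160,556))]);print("strap top",e,e.mean(0),np.linalg.norm(e[1]-e[0]),A((e[0]-e[1])))
e=np.array([plane(B,k(*p),.03) for p in((51,437),(207,433),(207,572),(57,576))]);print("cradle",e.mean(0),np.linalg.norm(np.diff(e,axis=0),axis=1),A(e[0]-e[1]),A(e[3]-e[2]))
```

```text
axis [ 0.56595425 -0.14331134] [-0.001  -0.0009  0.0006  0.0016 -0.0015 -0.002   0.0002]
ptr [ 0.44327117 -0.14408708] 180.3622852783292 181.30139389064442 0.12268553262383097
tip [ 0.5305842  -0.02684306] [ 0.5527113  -0.09993645] 106.89291788033171 106.84230236313934 0.121720577358715 0.04535147495002919
strap top [[0.43111103 0.22361419 0.168     ]
 [0.43665895 0.24834352 0.168     ]] [0.43388499 0.23597885 0.168     ] 0.025344022452799677 257.3553010381021
cradle [0.43055275 0.23720321 0.03      ] [0.10328417 0.09485109 0.10492841] 258.80550687303213 258.9275441281253
```

>>> carry_out(
  hand=20,
  plan=[
    {"travel": [0,0,0],"turn": 0},
    {"travel": [0,0,0],"turn": 0},
    {"travel": [0,0,0],"turn": 0},
    {"travel": [-0.0001,-0.0033,0],"turn": -2},
    {"travel": [-0.0001,-0.0033,0],"turn": -2},
    {"travel": [-0.0001,-0.0033,0],"turn": -2},
    {"travel": [-0.0001,-0.0033,0],"turn": -2},
    {"travel": [-0.0002,-0.0066,0],"turn": -4},
    {"travel": [-0.0002,-0.0066,0],"turn": -4},
    {"travel": [-0.0002,-0.0066,0],"turn": -4},
  ],
)

```text
clock: 6.45
tool_pos: [0.5071, -0.0674, 0.1764]
tcp_rot: [3.142, 0.0, 2.214]
force: [-0.3, -0.3, 0.3]
finger_gap: 0.0177
grasp_force: 0.0
```

Run:
```python
from h import *
a=grab_frame("scene")[:,:,::-1];b=grab_frame("wrist")[:,:,::-1]
m=np.hstack([cv2.resize(a[150:310,190:350],(400,400),interpolation=cv2.INTER_CUBIC),cv2.resize(b[120:360,190:430],(400,400))]);cv2.imwrite("pics/chk1.png",m)
```

```text
(no output)
```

View pics/chk1.png

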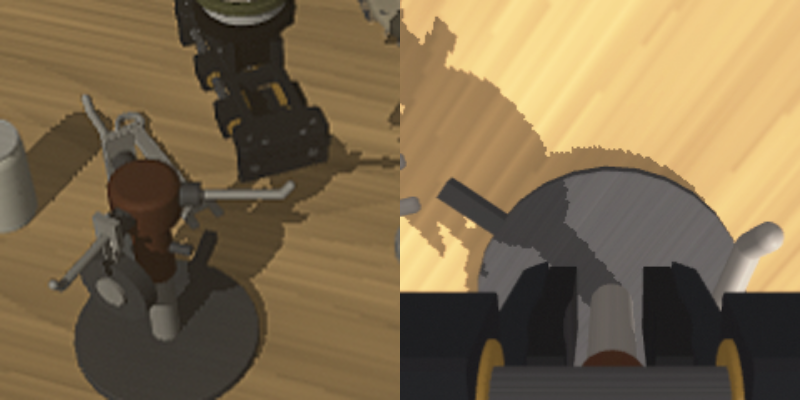

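The scene panel shows the fingers, with lower corners at (240,180) and (327,160), above and behind the hook bar, which is still in its old place. The wrist panel shows the bar to the right of both fingers, so they passed over it. I'll check the heights.

Run:
```python
from h import *
s=sense();print(s["tool_pos"]);S=cam("scene");W=cam("wrist")
print("tcp in scene crop",(proj(S,[s["tool_pos"]])-[190,150])*2.5)
wq=lambda x,y:(190+(x-400)*.6,120+y*.6)
sq=lambda x,y:(190+x/2.5,150+y/2.5)
print("tip scene/wrist now",tri(S,sq(291,185),W,wq(772,232)))
W0=cam("wrist",{"tcp_rot":[-3.14158,0,1.86217],"tool_pos":[.53661,-.05256,.30032]})
T=cam("top")
print("tip scene/wrist0",tri(S,sq(291,185),W0,(316.8,195)),"wrist0/wrist",tri(W0,(316.8,195),W,wq(772,230)),"top/wrist",tri(T,(335.2,239.5),W0,(316.8,195)))
```

```text
[ 0.50705045 -0.06760416  0.17647719]
tcp in scene crop [[254.90579754 177.94230429]]
tip scene/wrist now (array([ 0.53075923, -0.02745859,  0.2045466 ]), np.float64(0.0005314169859671178))
tip scene/wrist0 (array([ 0.53030473, -0.02713416,  0.20404309]), np.float64(0.00041514941290379684)) wrist0/wrist (array([ 0.53025308, -0.02703384,  0.20490922]), np.float64(0.000467831483948248)) top/wrist (array([ 0.53038793, -0.02929233,  0.18835319]), np.float64(0.0012919975551364605))
```

Run:
```python
from h import *
f=cv2.imread("pics/whook.png");g=cv2.cvtColor(f,cv2.COLOR_BGR2GRAY).astype(float)
for y in(205,220,240,260,288,295):print(y,g[y,300:336].astype(int).tolist())
W0=cam("wrist",{"tcp_rot":[-3.14158,0,1.86217],"tool_pos":[.53661,-.05256,.30032]});W=cam("wrist");S=cam("scene");T=cam("top")
a=np.radians(106.9);u=np.array([np.cos(a),np.sin(a),0]);A=np.array([.5655,-.143,0])
for zb in(.17,.18,.19,.2):
    P=[A+u*.120+[0,0,zb+.012],A+u*.045+[0,0,zb],A+[0,0,zb+.016]]
    print(zb,"W0",proj(W0,P).round(1).tolist(),"W",proj(W,P).round(1)[0],"S",proj(S,P).round(1).tolist(),"T",proj(T,P).round(1).tolist())
```

```text
205 [101, 98, 97, 99, 98, 99, 101, 98, 99, 99, 101, 91, 89, 114, 140, 164, 178, 187, 197, 207, 207, 104, 100, 101, 100, 101, 99, 99, 100, 99, 100, 100, 97, 99, 99, 99]
220 [97, 99, 98, 97, 99, 100, 99, 97, 99, 99, 99, 96, 101, 119, 148, 174, 188, 205, 217, 216, 211, 105, 99, 100, 99, 99, 99, 99, 100, 96, 100, 99, 102, 100, 98, 98]
240 [99, 97, 98, 98, 98, 98, 97, 98, 98, 98, 99, 95, 100, 116, 145, 173, 186, 205, 221, 217, 212, 106, 97, 98, 98, 99, 101, 101, 98, 98, 101, 101, 101, 100, 101, 101]
260 [60, 60, 60, 60, 59, 59, 59, 79, 88, 90, 91, 87, 99, 114, 141, 169, 188, 204, 223, 218, 212, 102, 100, 113, 130, 138, 100, 98, 98, 99, 100, 97, 97, 96, 97, 99]
288 [100, 71, 43, 40, 38, 49, 52, 53, 55, 59, 65, 72, 77, 84, 87, 90, 96, 100, 102, 109, 117, 121, 116, 113, 114, 113, 109, 104, 50, 40, 40, 66, 96, 97, 97, 97]
295 [43, 40, 40, 40, 40, 49, 51, 53, 55, 59, 65, 72, 78, 84, 87, 91, 96, 99, 102, 110, 118, 120, 115, 112, 113, 113, 110, 104, 45, 40, 40, 42, 42, 55, 82, 94]
0.17 W0 [[316.7, 192.4], [316.7, 272.0], [316.9, 324.6]] W [400.3 244.7] S [[306.3, 231.4], [270.1, 235.4], [247.6, 230.1]] T [[334.7, 239.2], [365.5, 229.9], [384.8, 223.7]]
0.18 W0 [[316.7, 194.3], [316.8, 276.1], [316.9, 330.3]] W [405.2 250.9] S [[306.1, 228.1], [269.7, 232.1], [247.1, 226.8]] T [[334.7, 239.1], [365.8, 229.7], [385.4, 223.4]]
0.19 W0 [[316.8, 196.3], [316.8, 280.5], [317.0, 336.4]] W [410.7 257.8] S [[306.0, 224.7], [269.4, 228.8], [246.6, 223.5]] T [[334.8, 238.9], [366.2, 229.4], [385.9, 223.0]]
0.2 W0 [[316.8, 198.4], [316.9, 285.1], [317.0, 342.9]] W [416.8 265.7] S [[305.9, 221.3], [269.0, 225.4], [246.0, 220.0]] T [[334.8, 238.7], [366.5, 229.1], [386.4, 222.7]]
```

Run:
```python
from h import *
a=grab_frame("scene")[:,:,::-1].copy();s=sense();S=cam("scene")
Rm=R.from_euler("xyz",s["tcp_rot"]).as_matrix();P=[s["tool_pos"]+Rm@np.array(v) for v in([0,0,0],[0,.026,0],[0,-.026,0],[0,0,-.064],[0,.026,-.064])]
g=cv2.resize(a[110:260,210:410],(800,600),interpolation=cv2.INTER_CUBIC)
for p in proj(S,P):cv2.circle(g,tuple(int(v) for v in (p-[210,110])*4),4,(0,0,255),-1)
cv2.imwrite("pics/chk2.png",g)
```

```text
(no output)
```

View pics/chk2.png

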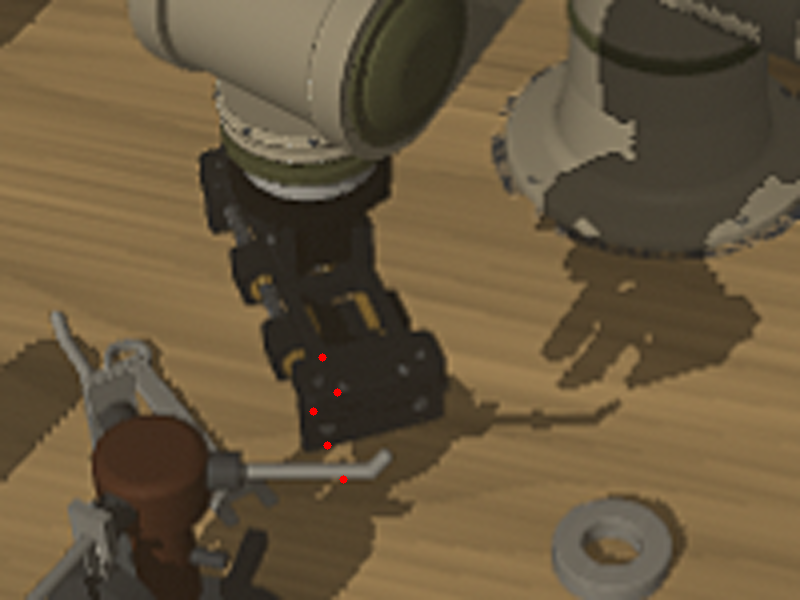

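The scene crop shows the gripper body's end face, with its lower edge running from (303,448) to (443,412). No finger is visible where the TCP should be, at (327,445). I'll compute how high the body and fingertips really are.

Run:
```python
from h import *
s=sense();S=cam("scene");W=cam("wrist");print(s["tool_pos"],s["joints"])
Rm=R.from_euler("xyz",s["tcp_rot"]).as_matrix()
for h in(0,.02,.03,.045,.064,.08,.095):
    for w in (.0935,.03):
        P=[s["tool_pos"]+Rm@np.array(v) for v in([-.0375,w,-h],[.0375,w,-h])]
        print(h,w,((proj(S,P)-[210,110])*4).round(0).tolist())
    P=[s["tool_pos"]+Rm@np.array(v) for v in([.009,.009,-h],[.009,.0265,-h],[.0375,.0935,-h])]
    print("   wristcrop",((proj(W,P)-[190,120])/.6+[400,0]).round(0).tolist())
```

```text
[ 0.50730858 -0.06744747  0.17648796] [-3.61461608e-01  3.12827145e-01  1.58916457e+00  6.28891013e-05
  1.23926860e+00 -1.00030028e+00]
0 0.0935 [[312.0, 593.0], [455.0, 555.0]]
0 0.03 [[276.0, 503.0], [414.0, 467.0]]
   wristcrop [[637.0, 229.0], [693.0, 229.0], [918.0, 139.0]]
0.02 0.0935 [[310.0, 567.0], [455.0, 528.0]]
0.02 0.03 [[273.0, 477.0], [414.0, 440.0]]
   wristcrop [[641.0, 252.0], [703.0, 252.0], [955.0, 153.0]]
0.03 0.0935 [[309.0, 554.0], [455.0, 515.0]]
0.03 0.03 [[272.0, 463.0], [413.0, 427.0]]
   wristcrop [[642.0, 266.0], [709.0, 266.0], [977.0, 161.0]]
0.045 0.0935 [[307.0, 533.0], [455.0, 494.0]]
0.045 0.03 [[270.0, 443.0], [413.0, 406.0]]
   wristcrop [[646.0, 290.0], [719.0, 290.0], [1015.0, 175.0]]
0.064 0.0935 [[305.0, 507.0], [455.0, 467.0]]
0.064 0.03 [[267.0, 416.0], [412.0, 379.0]]
   wristcrop [[651.0, 329.0], [736.0, 329.0], [1077.0, 197.0]]
0.08 0.0935 [[303.0, 484.0], [455.0, 444.0]]
0.08 0.03 [[265.0, 393.0], [412.0, 356.0]]
   wristcrop [[657.0, 372.0], [754.0, 372.0], [1144.0, 222.0]]
0.095 0.0935 [[302.0, 462.0], [455.0, 422.0]]
0.095 0.03 [[263.0, 371.0], [411.0, 334.0]]
   wristcrop [[665.0, 425.0], [776.0, 425.0], [1225.0, 253.0]]
```

The body and fingertips both sit about 32 mm higher than the stated TCP implies, so the fingers cleared the bar. From here I'll treat the fingertips as 32 mm behind the reported TCP. Next I go back over the hook and descend lower.

>>> carry_out(
  hand=30,
  plan=[
    {"travel": [-0.0004,0.0083,-0.005],"turn": 5},
    {"travel": [-0.0004,0.0083,0],"turn": 5},
    {"travel": [-0.0004,0.0083,0],"turn": 5},
    {"travel": [-0.0004,0.0083,0],"turn": 5},
    {"travel": [0,0,0],"turn": 0},
    {"travel": [0,0,0.008],"turn": 0},
    {"travel": [0,0,0.007],"turn": 0},
    {"travel": [0,0,0.007],"turn": 0},
    {"travel": [0,0,0.007],"turn": 0},
    {"travel": [0,0,0.007],"turn": 0},
  ],
)

```text
clock: 7.85
tool_pos: [0.5369, -0.0527, 0.1448]
tcp_rot: [-3.142, -0.0, 1.862]
force: [0.4, -0.0, 0.1]
finger_gap: 0.0266
grasp_force: 0.0
```

>>> carry_out(
  hand=20,
  plan=[
    {"travel": [0,0,0],"turn": 0},
    {"travel": [-0.0001,-0.0033,0],"turn": -2},
    {"travel": [-0.0001,-0.0033,0],"turn": -2},
    {"travel": [-0.0001,-0.0033,0],"turn": -2},
    {"travel": [-0.0001,-0.0033,0],"turn": -2},
    {"travel": [-0.0001,-0.0033,0],"turn": -2},
    {"travel": [-0.0001,-0.0033,0],"turn": -2},
    {"travel": [-0.0001,-0.0033,0],"turn": -2},
    {"travel": [-0.0001,-0.0033,0],"turn": -2},
    {"travel": [-0.0001,-0.0033,0],"turn": -2},
  ],
)

```text
clock: 9.1
tool_pos: [0.5108, -0.0655, 0.1456]
tcp_rot: [3.14, 0.0, 2.178]
force: [2.6, 2.0, -0.7]
finger_gap: 0.0179
grasp_force: 1.9
```

>>> carry_out(
  plan=[
    {"travel": [-0.0001,-0.005,0],"turn": -3},
    {"travel": [-0.0001,-0.005,0],"turn": -3},
    {"travel": [-0.0001,-0.005,0],"turn": -3},
    {"travel": [-0.0001,-0.005,0],"turn": -3},
    {"travel": [-0.0001,-0.005,0],"turn": -3},
    {"travel": [-0.0001,-0.005,0],"turn": -3},
    {"travel": [-0.0001,-0.005,0],"turn": -3},
    {"travel": [-0.0001,-0.005,0],"turn": -3},
    {"travel": [-0.0001,-0.005,0],"turn": -3},
    {"travel": [-0.0001,-0.005,0],"turn": -3},
  ],
)

```text
clock: 10.35
tool_pos: [0.4788, -0.1032, 0.1456]
tcp_rot: [3.141, 0.002, 2.702]
force: [4.2, 1.5, -2.0]
finger_gap: 0.0178
grasp_force: 2.0
```

>>> carry_out(
  plan=[
    {"travel": [-0.0001,-0.005,0],"turn": -3},
    {"travel": [-0.0001,-0.005,0],"turn": -3},
    {"travel": [-0.0001,-0.005,0],"turn": -3},
    {"travel": [-0.0001,-0.005,0],"turn": -3},
    {"travel": [-0.0001,-0.005,0],"turn": -3},
    {"travel": [-0.0001,-0.005,0],"turn": -3},
    {"travel": [-0.0001,-0.005,0],"turn": -3},
    {"travel": [-0.0001,-0.005,0],"turn": -3},
    {"travel": [-0.0001,-0.0033,0],"turn": -2},
    {"travel": [0,0,0],"turn": 0},
  ],
)

```text
clock: 11.6
tool_pos: [0.4691, -0.1452, 0.1456]
tcp_rot: [-3.142, 0.001, -3.13]
force: [1.5, 1.6, 0.7]
finger_gap: 0.0174
grasp_force: 0.5
```

Run:
```python
from h import *
s=sense();d=s["tool_pos"]-np.array([.5655,-.143,0]);print(s["tool_pos"],s["tcp_rot"],np.degrees(np.arctan2(d[1],d[0]))%360,np.hypot(*d[:2]),s["force"])
```

```text
[ 0.46907028 -0.14520557  0.14556747] [-3.14155064e+00  7.32254522e-04 -3.12993797e+00] 181.31025571955556 0.09645494059963174 [1.54265978 1.56410651 0.74329825]
```

>>> carry_out(
  plan=[
    {"travel": [0,-0.002,0],"turn": 0},
    {"travel": [0,-0.0022,0],"turn": 0},
    {"travel": [0,0,0],"turn": 0},
    {"travel": [0,0,0],"turn": 0},
    {"travel": [0,0.004,0],"turn": 0},
    {"travel": [0,0,0],"turn": 0},
    {"travel": [0,0,-0.02],"turn": 0},
    {"travel": [0,0,-0.02],"turn": 0},
    {"travel": [0,0,-0.03],"turn": 0},
    {"travel": [0,0,-0.05],"turn": 0},
  ],
)

```text
clock: 12.85
tool_pos: [0.4682, -0.1452, 0.2654]
tcp_rot: [3.14, -0.003, -3.13]
force: [0.5, -0.4, -0.3]
finger_gap: 0.0178
grasp_force: 0.0
```

>>> carry_out(
  hand=100,
  plan=[
    {"travel": [0.01,0,-0.02],"turn": 0},
    {"travel": [0.01,0,-0.02],"turn": 0},
    {"travel": [0,0,0],"turn": 0},
    {"travel": [0,0,0],"turn": 0},
    {"travel": [0,0,0],"turn": 0},
    {"travel": [0,0,0],"turn": 0},
    {"travel": [0,0,0],"turn": 0},
    {"travel": [0,0,0],"turn": 0},
    {"travel": [0,0,0],"turn": 0},
    {"travel": [0,0,0],"turn": 0},
  ],
)

```text
clock: 14.1
tool_pos: [0.4488, -0.1456, 0.3053]
tcp_rot: [3.142, -0.0, -3.129]
force: [0.7, -0.0, -0.5]
finger_gap: 0.0887
grasp_force: 0.0
```

Run:
```python
from h import *
import json
s=sense();f=grab_frame("wrist")[:,:,::-1];cv2.imwrite("pics/whook2.png",f);json.dump({k:np.array(s[k]).tolist() for k in("tool_pos","tcp_rot")},open("whook2.json","w"))
print(s["tool_pos"],s["tcp_rot"])
cv2.imwrite("pics/c3.png",cv2.resize(f[100:340,160:480],(800,600),interpolation=cv2.INTER_CUBIC))
```

```text
[ 0.4488168  -0.14563574  0.30530539] [ 3.14155365e+00 -9.00716430e-06 -3.12948876e+00]
```

View pics/c3.png

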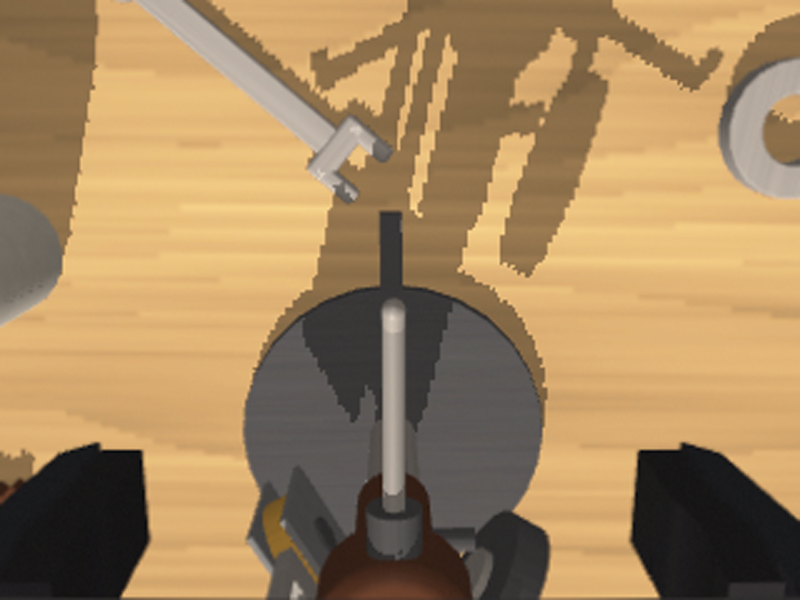

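The hook now lies right above the pointer: the pointer runs from (390,212) to (391,285), and the bar from (394,303) at its tip to the collar at (394,507).

Run:
```python
from h import *
import json
from scipy.optimize import least_squares
C=cam("wrist",json.load(open("whook2.json")));q=lambda x,y:(160+x/2.5,100+y/2.5)
A=lambda v:np.degrees(np.arctan2(v[1],v[0]))%360
rim=np.array([plane(C,q(*p),.014)[:2] for p in((245,425),(543,425),(300,320),(492,320),(260,370),(530,370),(395,288))])
r=least_squares(lambda c:np.hypot(*(rim-c).T)-.085,[.56,-.14]);ax=r.x;print("axis",ax,r.fun.round(4))
pe=plane(C,q(390,212),.012)[:2];pi=plane(C,q(391.5,285),.012)[:2]
t=plane(C,q(394,303),.202)[:2];c=plane(C,q(394.5,507),.190)[:2]
print("ptr",pe,A(pe-ax),A(pe-pi),np.hypot(*(pe-ax)));print("hook",t,c,A(t-c),A(t-ax),np.hypot(*(t-ax)),np.hypot(*(c-ax)))
```

```text
axis [ 0.56539278 -0.14140547] [-0.0008 -0.0015  0.      0.0008 -0.001  -0.0008  0.0004]
ptr [ 0.43960318 -0.14572283] 181.96573618199122 181.96056321559516 0.125863668104909
hook [ 0.44446857 -0.14464402] [ 0.52217992 -0.14323624] 181.037826565027 181.53410733432167 0.12096756910264772 0.04325162508936375
```

>>> carry_out(
  plan=[
    {"travel": [0.001,0.038,0],"turn": 0},
    {"travel": [0.001,0.038,0],"turn": 0},
    {"travel": [0.001,0.038,0],"turn": 0},
    {"travel": [0.001,0.038,0],"turn": 0},
    {"travel": [0.001,0.038,0],"turn": 0},
    {"travel": [0.001,0.038,0],"turn": 0},
    {"travel": [0.001,0.038,0],"turn": 0},
    {"travel": [0.001,0.038,0],"turn": 0},
    {"travel": [0.001,0.038,0],"turn": 0},
    {"travel": [0.001,0.038,0],"turn": 0},
  ],
)

```text
clock: 15.4
tool_pos: [0.4341, 0.2355, 0.3054]
tcp_rot: [3.142, 0.0, -3.129]
force: [-0.0, 0.0, -1.4]
finger_gap: 0.0877
grasp_force: 0.0
```

>>> carry_out(
  hand=65,
  plan=[
    {"travel": [0,0,0],"turn": 6.1},
    {"travel": [0,0,0],"turn": 6.1},
    {"travel": [0,0,0],"turn": 0},
    {"travel": [0,0,0],"turn": 0},
    {"travel": [0,0,0],"turn": 0},
    {"travel": [0,0,0],"turn": 0},
    {"travel": [0,0,0],"turn": 0},
    {"travel": [0,0,0],"turn": 0},
    {"travel": [0,0,0],"turn": 0},
    {"travel": [0,0,0],"turn": 0},
  ],
)

```text
clock: 16.65
tool_pos: [0.4342, 0.2342, 0.3053]
tcp_rot: [3.142, -0.0, 2.941]
force: [0.9, -0.1, -0.1]
finger_gap: 0.0573
grasp_force: 0.0
```

Run:
```python
from h import *
s=sense();f=grab_frame("wrist")[:,:,::-1];cv2.imwrite("pics/wb2.png",f);print(s["tool_pos"],s["tcp_rot"])
C=cam("wrist",s);P=np.array([.434,.236,.168]);print("pred",proj(C,[P]))
x0,y0,x1,y1=proj(C,[P])[0].astype(int).repeat(2)[[0,2,1,3]]+[-30,-40,30,20]
g=cv2.cvtColor(f,cv2.COLOR_BGR2GRAY)[y0:y1,x0:x1]
for c in cv2.findContours((g>150).astype(np.uint8),0,2)[0]:
    if cv2.contourArea(c)>30:
        (u,v),wh,an=cv2.minAreaRect(c);b=cv2.boxPoints(((u,v),wh,an))+[x0,y0];Q=np.array([plane(C,k,.168) for k in b])
        print(wh,Q.mean(0),np.linalg.norm(np.diff(Q,axis=0),axis=1),[round(np.degrees(np.arctan2(*(Q[i+1]-Q[i])[1::-1])),1) for i in(0,1)])
```

```text
[0.43422634 0.23421109 0.30531779] [ 3.14157303e+00 -1.19874542e-05  2.94079036e+00]
pred [[317.8925786  216.54309947]]
(8.0, 59.0) [0.44690664 0.2321257  0.168     ] [0.05338588 0.00750846 0.05372301] [np.float64(78.6), np.float64(-10.1)]
(7.0, 27.0) [0.43372061 0.23478199 0.168     ] [0.02416208 0.00642132 0.0242922 ] [np.float64(78.6), np.float64(-10.8)]
(6.0, 11.0) [0.41906571 0.23773543 0.168     ] [0.00972552 0.00536961 0.00976913] [np.float64(78.6), np.float64(-11.2)]
```

>>> carry_out(
  plan=[
    {"travel": [0,0.0008,0.028],"turn": 0},
    {"travel": [0,0,0.028],"turn": 0},
    {"travel": [0,0,0.028],"turn": 0},
    {"travel": [0,0,0.028],"turn": 0},
    {"travel": [0,0,0.028],"turn": 0},
    {"travel": [0,0,0.02],"turn": 0},
    {"travel": [0,0,0.015],"turn": 0},
    {"travel": [0,0,0.015],"turn": 0},
    {"travel": [0,0,0.012],"turn": 0},
    {"travel": [0,0,0],"turn": 0},
  ],
)

```text
clock: 17.95
tool_pos: [0.4341, 0.2349, 0.1027]
tcp_rot: [-3.141, -0.001, 2.941]
force: [0.3, -0.5, 0.1]
finger_gap: 0.0575
grasp_force: 0.0
```

>>> carry_out(
  hand=0,
  plan=[
    {"travel": [0,0,0],"turn": 0},
    {"travel": [0,0,0],"turn": 0},
    {"travel": [0,0,0],"turn": 0},
    {"travel": [0,0,0],"turn": 0},
    {"travel": [0,0,0],"turn": 0},
    {"travel": [0,0,0],"turn": 0},
    {"travel": [0,0,0],"turn": 0},
    {"travel": [0,0,0],"turn": 0},
    {"travel": [0,0,0],"turn": 0},
    {"travel": [0,0,0],"turn": 0},
  ],
)

```text
clock: 19.2
tool_pos: [0.4346, 0.2351, 0.1035]
tcp_rot: [3.141, 0.0, 2.941]
force: [0.2, 1.1, 5.1]
finger_gap: 0.0254
grasp_force: 30.0
```

>>> carry_out(
  plan=[
    {"travel": [0,0,-0.002],"turn": 0},
    {"travel": [0,0,-0.004],"turn": 0},
    {"travel": [0,0,-0.008],"turn": 0},
    {"travel": [0,0,-0.01],"turn": 0},
    {"travel": [0,0,-0.012],"turn": 0},
    {"travel": [0,0,-0.012],"turn": 0},
    {"travel": [0,0,-0.012],"turn": 0},
    {"travel": [0,0,-0.012],"turn": 0},
    {"travel": [0,0,-0.008],"turn": 0},
    {"travel": [0,0,0],"turn": 0},
  ],
)

```text
clock: 20.45
tool_pos: [0.4346, 0.235, 0.1838]
tcp_rot: [3.141, 0.001, 2.941]
force: [0.6, 0.6, -4.2]
finger_gap: 0.0257
grasp_force: 30.0
```

>>> carry_out(
  plan=[
    {"travel": [-0.0015,-0.014,0],"turn": 0},
    {"travel": [-0.003,-0.028,0],"turn": 0},
    {"travel": [-0.0035,-0.032,0],"turn": 0},
    {"travel": [-0.0035,-0.032,0],"turn": 0},
    {"travel": [-0.0035,-0.032,0],"turn": 0},
    {"travel": [-0.0035,-0.032,0],"turn": 0},
    {"travel": [-0.0035,-0.032,0],"turn": 0},
    {"travel": [-0.0035,-0.032,0],"turn": 0},
    {"travel": [-0.0035,-0.032,0],"turn": 0},
    {"travel": [-0.0035,-0.032,0],"turn": 0},
  ],
)

```text
clock: 21.7
tool_pos: [0.4059, -0.065, 0.183]
tcp_rot: [-3.142, -0.001, 2.94]
force: [1.1, -0.6, -4.6]
finger_gap: 0.0253
grasp_force: 30.0
```

>>> carry_out(
  plan=[
    {"travel": [-0.0035,-0.032,0],"turn": 0},
    {"travel": [-0.003,-0.028,0],"turn": 0},
    {"travel": [-0.0025,-0.02,0],"turn": 0},
    {"travel": [0,0,0],"turn": -3.1},
    {"travel": [0,0,0],"turn": -3.2},
    {"travel": [0,0,0],"turn": -3.2},
    {"travel": [0,0,0],"turn": -3.1},
    {"travel": [0,0,0],"turn": 0},
    {"travel": [0,0,0],"turn": 0},
    {"travel": [0,0,0],"turn": 0},
  ],
)

```text
clock: 22.95
tool_pos: [0.3995, -0.1438, 0.1833]
tcp_rot: [3.142, -0.0, -3.123]
force: [0.2, 0.3, -4.0]
finger_gap: 0.0257
grasp_force: 30.0
```

Run:
```python
from h import *
import json
s=sense();f=grab_frame("wrist")[:,:,::-1];cv2.imwrite("pics/wins.png",f);S=grab_frame("scene")[:,:,::-1];cv2.imwrite("pics/sins.png",S)
print(s["tool_pos"],s["tcp_rot"],s["force"])
C=cam("scene");u=proj(C,[s["tool_pos"],[.4445,-.1446,.202]]);print(u)
m=np.hstack([cv2.resize(f[120:420,180:460],(400,428),interpolation=cv2.INTER_CUBIC),cv2.resize(S[130:290,180:330],(400,428),interpolation=cv2.INTER_CUBIC)]);cv2.imwrite("pics/c4.png",m)
```

```text
[ 0.39950187 -0.14376136  0.18325676] [ 3.14157298e+00 -1.44777747e-04 -3.12318730e+00] [ 0.1753006   0.27616154 -3.96665538]
[[275.50870061 178.49047363]
 [267.31712215 185.44517565]]
```

View pics/c4.png

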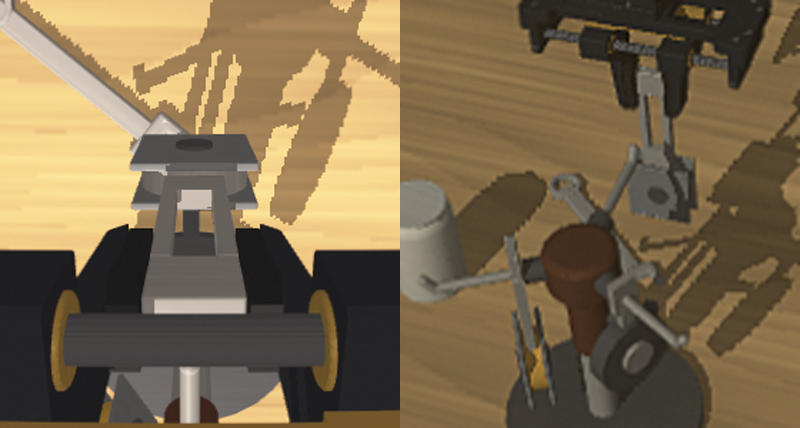

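The wrist panel (left) shows the block held square, its strap centred at about x=196 and the hook bar at x=189, row 390. The scene panel shows the block hanging upright between the fingers, out beyond the hook tip. Next I compute the lateral offset.

Run:
```python
from h import *
f=cv2.imread("pics/wins.png");g=cv2.cvtColor(f,cv2.COLOR_BGR2GRAY).astype(int);s=sense();C=cam("wrist",s)
for y in(385,392,400):
    r=g[y,295:335];k=np.where(r>r.max()-45)[0];u=295+(k[0]+k[-1])/2;print(y,k[0]+295,k[-1]+295,plane(C,(u,y),.19).round(4))
for y in(330,338):
    r=g[y,270:365];k=np.where(r>150)[0];print(y,k[[0,-1]]+270 if len(k) else None,plane(C,(270+(k[0]+k[-1])/2,y),.23).round(4) if len(k) else "")
```

```text
385 307 315 [ 0.4637 -0.1456  0.19  ]
392 307 315 [ 0.4684 -0.1456  0.19  ]
400 307 315 [ 0.4739 -0.1455  0.19  ]
330 [288 351] [ 0.4053 -0.1427  0.23  ]
338 [288 351] [ 0.4089 -0.1426  0.23  ]
```

Run:
```python
from h import *
f=cv2.imread("pics/wins.png");g=cv2.cvtColor(f,cv2.COLOR_BGR2GRAY).astype(int)
print(g[388,296:330].tolist());print(g[334,280:292].tolist(),g[334,346:358].tolist())
f2=cv2.imread("pics/whook2.png");g2=cv2.cvtColor(f2,cv2.COLOR_BGR2GRAY).astype(int);print(g2[250,305:330].tolist(),g2[290,305:330].tolist())
import json
C=cam("wrist",json.load(open("whook2.json")));print(plane(C,(317.5,250),.19),plane(C,(317.5,290),.19))
```

```text
[109, 109, 109, 109, 102, 90, 89, 90, 92, 98, 155, 173, 184, 189, 200, 216, 209, 195, 182, 174, 164, 156, 142, 116, 95, 96, 95, 96, 92, 90, 91, 98, 107, 107]
[110, 117, 117, 117, 117, 117, 117, 118, 189, 199, 197, 197] [194, 194, 194, 194, 187, 159, 94, 30, 29, 40, 56, 57]
[55, 54, 55, 54, 54, 56, 55, 64, 141, 159, 165, 175, 171, 160, 147, 135, 111, 63, 55, 54, 56, 55, 55, 55, 55] [90, 89, 76, 77, 58, 57, 37, 35, 136, 157, 165, 175, 172, 160, 148, 134, 111, 46, 35, 47, 67, 78, 82, 90, 91]
[ 0.47254676 -0.14424826  0.19      ] [ 0.50972255 -0.14369611  0.19      ]
```

>>> carry_out(
  plan=[
    {"travel": [0,-0.0025,0],"turn": 0},
    {"travel": [-0.01,0,0],"turn": 0},
    {"travel": [-0.01,0,0],"turn": 0},
    {"travel": [-0.01,0,0],"turn": 0},
    {"travel": [-0.01,0,0],"turn": 0},
    {"travel": [-0.01,0,0],"turn": 0},
    {"travel": [-0.01,0,0],"turn": 0},
    {"travel": [-0.01,0,0],"turn": 0},
    {"travel": [-0.005,0,0],"turn": 0},
    {"travel": [0,0,0],"turn": 0},
  ],
)

```text
clock: 24.3
tool_pos: [0.4748, -0.1447, 0.1832]
tcp_rot: [3.142, -0.0, -3.122]
force: [-0.1, -0.4, -4.7]
finger_gap: 0.0257
grasp_force: 30.0
```

Run:
```python
from h import *
s=sense();print(s["tool_pos"],s["force"]);f=grab_frame("wrist")[:,:,::-1];S=grab_frame("scene")[:,:,::-1]
cv2.imwrite("pics/wi3.png",f)
m=np.hstack([cv2.resize(f[120:420,180:460],(400,428),interpolation=cv2.INTER_CUBIC),cv2.resize(S[150:270,200:312],(400,428),interpolation=cv2.INTER_CUBIC)]);cv2.imwrite("pics/c5.png",m)
```

```text
[ 0.47478685 -0.14473969  0.18320002] [-0.08937912 -0.37289424 -4.65175373]
```

View pics/c5.png

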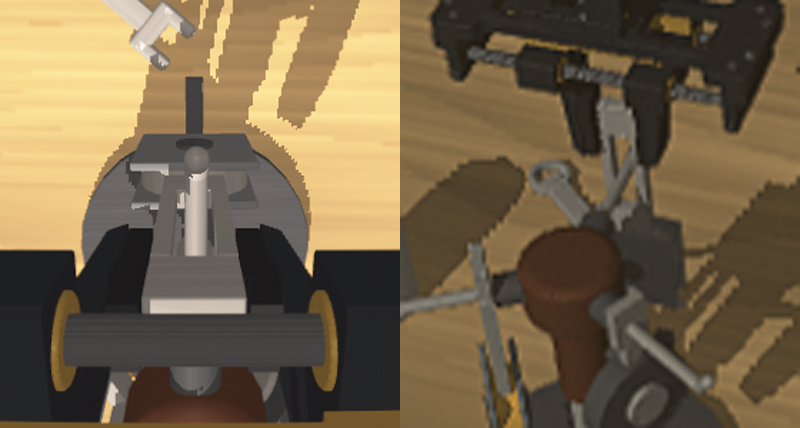

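The slot is over the hook: the tip shows through at (195,158) and the bar is centred at x=197 against a strap centre of 196. In the scene panel the block stands upright at the hook. Pushing on toward the collar.

>>> carry_out(
  plan=[
    {"travel": [-0.008,0,0],"turn": 0},
    {"travel": [-0.008,0,0],"turn": 0},
    {"travel": [-0.008,0,0],"turn": 0},
    {"travel": [-0.006,0,0],"turn": 0},
    {"travel": [-0.004,0,0],"turn": 0},
    {"travel": [-0.002,0,0],"turn": 0},
    {"travel": [-0.002,0,0],"turn": 0},
    {"travel": [-0.001,0,0],"turn": 0},
    {"travel": [0,0,0],"turn": 0},
    {"travel": [0,0,0],"turn": 0},
  ],
)

```text
clock: 25.65
tool_pos: [0.5136, -0.144, 0.1834]
tcp_rot: [-3.142, 0.0, -3.123]
force: [-0.0, -0.6, -4.2]
finger_gap: 0.0259
grasp_force: 30.0
```

>>> carry_out(
  plan=[
    {"travel": [0,0,0.003],"turn": 0},
    {"travel": [0,0,0.003],"turn": 0},
    {"travel": [0,0,0.003],"turn": 0},
    {"travel": [0,0,0.003],"turn": 0},
    {"travel": [0,0,0.003],"turn": 0},
    {"travel": [0,0,0.002],"turn": 0},
    {"travel": [0,0,0.002],"turn": 0},
    {"travel": [0,0,0.001],"turn": 0},
    {"travel": [0,0,0.001],"turn": 0},
    {"travel": [0,0,0],"turn": 0},
  ],
)

```text
clock: 26.9
tool_pos: [0.5137, -0.144, 0.1623]
tcp_rot: [3.142, -0.0, -3.123]
force: [-0.3, -0.1, -3.4]
finger_gap: 0.0256
grasp_force: 30.0
```

Now I nudge toward the collar in 1 mm steps to feel for contact.

>>> carry_out(
  plan=[
    {"travel": [-0.001,0,0],"turn": 0},
    {"travel": [0,0,0],"turn": 0},
    {"travel": [-0.001,0,0],"turn": 0},
    {"travel": [0,0,0],"turn": 0},
    {"travel": [0,0,0.001],"turn": 0},
    {"travel": [0,0,0],"turn": 0},
    {"travel": [0,0,0.001],"turn": 0},
    {"travel": [0,0,0],"turn": 0},
    {"travel": [0,0,0.001],"turn": 0},
    {"travel": [0,0,0],"turn": 0},
  ],
)

```text
clock: 28.15
tool_pos: [0.5156, -0.144, 0.1592]
tcp_rot: [3.142, -0.0, -3.123]
force: [-0.5, -0.1, -3.7]
finger_gap: 0.0254
grasp_force: 30.0
```

>>> carry_out(
  plan=[
    {"travel": [0,0,0.001],"turn": 0},
    {"travel": [0,0,0],"turn": 0},
    {"travel": [0,0,0.001],"turn": 0},
    {"travel": [0,0,0],"turn": 0},
    {"travel": [0,0,0.001],"turn": 0},
    {"travel": [0,0,0],"turn": 0},
    {"travel": [0,0,0.0005],"turn": 0},
    {"travel": [0,0,0],"turn": 0},
    {"travel": [0,0,0.0005],"turn": 0},
    {"travel": [0,0,0],"turn": 0},
  ],
)

```text
clock: 29.4
tool_pos: [0.516, -0.1441, 0.1573]
tcp_rot: [-3.14, 0.002, -3.122]
force: [-6.7, 2.3, 13.1]
finger_gap: 0.0257
grasp_force: 30.0
```

>>> carry_out(
  plan=[
    {"travel": [0,0,-0.0008],"turn": 0},
    {"travel": [0,0,-0.0005],"turn": 0},
    {"travel": [0,0,0],"turn": 0},
    {"travel": [0,0,0],"turn": 0},
    {"travel": [0,0,0],"turn": 0},
    {"travel": [0,0,0],"turn": 0},
    {"travel": [0,0,0],"turn": 0},
    {"travel": [0,0,0],"turn": 0},
    {"travel": [0,0,0],"turn": 0},
    {"travel": [0,0,0],"turn": 0},
  ],
)

```text
clock: 30.65
tool_pos: [0.5159, -0.1441, 0.1575]
tcp_rot: [-3.141, 0.001, -3.122]
force: [-3.4, 1.5, 6.6]
finger_gap: 0.0252
grasp_force: 30.0
```

>>> carry_out(
  plan=[
    {"travel": [0,0,-0.0005],"turn": 0},
    {"travel": [0,0,-0.0004],"turn": 0},
    {"travel": [0,0,0],"turn": 0},
    {"travel": [0,0,0],"turn": 0},
    {"travel": [0,0,0],"turn": 0},
    {"travel": [0,0,0],"turn": 0},
    {"travel": [0,0,0],"turn": 0},
    {"travel": [0,0,0],"turn": 0},
    {"travel": [0,0,0],"turn": 0},
    {"travel": [0,0,0],"turn": 0},
  ],
)

```text
clock: 31.9
tool_pos: [0.5157, -0.144, 0.1576]
tcp_rot: [-3.142, 0.0, -3.123]
force: [-0.4, 0.5, 4.5]
finger_gap: 0.0252
grasp_force: 30.0
```

>>> carry_out(
  hand=55,
  plan=[
    {"travel": [0,0,0],"turn": 0},
    {"travel": [0,0,0],"turn": 0},
    {"travel": [0,0,0],"turn": 0},
    {"travel": [0,0,0],"turn": 0},
    {"travel": [0,0,0],"turn": 0},
    {"travel": [0,0,0],"turn": 0},
    {"travel": [0,0,0],"turn": 0},
    {"travel": [0,0,0],"turn": 0},
    {"travel": [0,0,0],"turn": 0},
    {"travel": [0,0,0],"turn": 0},
  ],
)

```text
clock: 33.15
tool_pos: [0.5157, -0.144, 0.1575]
tcp_rot: [-3.142, 0.0, -3.123]
force: [-0.5, -0.2, 0.3]
finger_gap: 0.0485
grasp_force: 0.0
```

>>> carry_out(
  plan=[
    {"travel": [0,0,-0.005],"turn": 0},
    {"travel": [0,0,-0.01],"turn": 0},
    {"travel": [0,0,-0.015],"turn": 0},
    {"travel": [0,0,-0.02],"turn": 0},
    {"travel": [0,0,-0.02],"turn": 0},
    {"travel": [0,0,-0.02],"turn": 0},
    {"travel": [0.01,0,-0.02],"turn": 0},
    {"travel": [0.02,0,-0.01],"turn": 0},
    {"travel": [0.02,0,0],"turn": 0},
    {"travel": [0.02,0,0],"turn": 0},
  ],
)

```text
clock: 34.4
tool_pos: [0.4451, -0.1453, 0.2787]
tcp_rot: [-3.141, 0.001, -3.122]
force: [-0.2, -0.8, 0.8]
finger_gap: 0.0482
grasp_force: 0.0
```

Run:
```python
from h import *
s=sense();print(s["tool_pos"],s["force"],s["finger_gap"])
f=grab_frame("wrist")[:,:,::-1];cv2.imwrite("pics/fin.png",f);C=cam("wrist",s);g=cv2.cvtColor(f,cv2.COLOR_BGR2GRAY).astype(int)
# strap top expected z = bar+4+24 = .218, 26 x 8 mm
p=proj(C,[[.515,-.1436,.2185],[.444,-.1446,.202]]);print(p)
x,y=p[0].astype(int);y1=min(y+40,480);r=g[y-40:y1,x-40:x+40]
for c in cv2.findContours((r>165).astype(np.uint8),0,2)[0]:
    if cv2.contourArea(c)>40:
        (u,v),wh,an=cv2.minAreaRect(c);b=cv2.boxPoints(((u,v),wh,an))+[x-40,y-40];Q=np.array([plane(C,k,.2185) for k in b]);print(np.round(wh,1),(u+x-40,v+y-40),Q.mean(0).round(4),np.linalg.norm(np.diff(Q,axis=0),axis=1).round(4))
```

```text
[ 0.44508829 -0.14530717  0.27866143] [-0.19570322 -0.79574804  0.80806867] 0.04818140783249476
[[316.81267391 331.59162771]
 [317.45526796 233.69676554]]
[ 7. 33.] (np.float64(315.5), np.float64(333.5)) [ 0.5166 -0.1445  0.2185] [0.0245 0.0059 0.0247]
```

The strap top measures about 0.049 m from the axis, at the right height. One last numeric check of the hook's tip angle before handing in.

Run:
```python
from h import *
g=cv2.cvtColor(cv2.imread("pics/fin.png"),cv2.COLOR_BGR2GRAY).astype(int);s=sense();C=cam("wrist",s)
for y in(245,265,285):
    r=g[y,295:340];print(y,r.tolist())
print([plane(C,(u,250),.19).round(4).tolist() for u in(310,317,324)],s["qvel"].round(4) if hasattr(s["qvel"],"round") else s["qvel"])
print(job_done())
```

```text
245 [62, 63, 61, 62, 61, 61, 61, 62, 62, 62, 62, 62, 62, 61, 61, 61, 62, 154, 188, 204, 214, 217, 209, 199, 184, 169, 130, 72, 61, 61, 62, 61, 62, 61, 62, 62, 62, 61, 62, 62, 62, 62, 98, 99, 100]
265 [75, 76, 75, 75, 76, 76, 76, 75, 76, 76, 75, 77, 75, 76, 76, 76, 73, 156, 173, 182, 189, 192, 182, 170, 159, 146, 118, 74, 75, 76, 75, 76, 75, 76, 74, 74, 75, 73, 74, 74, 74, 75, 74, 76, 76]
285 [76, 76, 77, 77, 76, 76, 75, 84, 93, 93, 93, 93, 92, 91, 111, 112, 101, 99, 103, 106, 111, 114, 111, 108, 106, 106, 99, 112, 101, 94, 94, 93, 94, 94, 93, 76, 75, 75, 76, 76, 75, 76, 76, 75, 77]
[[0.4591, -0.1499, 0.19], [0.459, -0.1445, 0.19], [0.4589, -0.139, 0.19]] [ 0.0231  0.0393 -0.0485  0.004   0.0083  0.0381]
the job is handed in; nothing more can be done
None
```

I handed the job in with the block hanging on the empty hook, home against the collar and released. The hook measured within about a degree of the pointer. The judge's verdict was not shown.

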